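# Wipe the analyser's arc window with the spring-coupled wiper

### The arm

A 7-joint arm with a two-finger parallel gripper is mounted at the origin on the work surface. World frame = base frame: x ahead of the robot, y to its left, z up, the work surface at z = 0. Lengths are in m, angles in degrees, forces in N, time in s.
With the tool pointing down it reaches from about 0.425 to 0.875 m from the base axis. Payload 4.7 kg.
Tool frame: the origin (TCP) lies at the very end of the fingers, on their centre line; the grasp point (between the pads) lies 19 mm behind it; z points along the fingers, y is the line along which they close (so a half turn about z gives the same grasp; the last joint's range is limited). The gripper opens to 87 mm and grips with 3 to 60 N. Pads are 19 mm wide; open, the fingers measure 117 mm over their backs; the gripper's body (75 mm by 190 mm) begins 51 mm behind the grasp point.
Start: joints at [65.438, 18.392, -4.016, 83.108, 1.295, 78.541, -3.26], TCP at [0.278, -0.587, 0.223] pointing down, gripper open.
Joint ranges: [-163.93, 163.93], [-17.29, 119.83], [-79.2, 71.16], [3.27, 140.29], [-89.18, 269.18], [5.43, 117.66], [-154.24, 154.24]. Speed limits (degrees/s): [147.25, 147.25, 180, 180, 180, 180, 180].

### API

Orientations are given as [roll, pitch, yaw] about the fixed x, y, z axes, in that order (R = Rz(yaw) Ry(pitch) Rx(roll)).
In Python, from cell import get_obs, cams, ticket, finder gives the robot as it stands.
- The arm moves only by the shell command python3 -m creep 'ROWS' [FORCE]. ROWS is text: rows parted by semicolons, each of 5 numbers parted by spaces: the shift along the world's x, y, z in m, then the turn about the world's z in degrees, then the finger opening in m, from 0 to 0.087. A call has 1 to 8 rows; each row shifts and turns the commanded pose from where the row before left it; what a row does not reach is not made up. A row lasts 1/8 s, in which the tool goes at most 62.5 mm and 10.7 degrees, less where a joint would pass 70% of its speed; a pose out of reach is approached as far as the arm can. A call with a gripper value outside its range is refused whole. The fingers move at their own pace and stop on an object; FORCE is the grip in N (left out, the last holds). Time passes only in rows, so rows that do not move let the fingers close. It gives the time, the measured TCP pose, the force, the opening and the grip force at its end, in the units of the state.
- get_obs(): the state, without advancing time (a new reading comes with each control period).
- cams.read_camera(name): name is "scene" or "top" or "wrist"; returns the picture (420x560x3 uint8, red, green, blue); there is no depth.
- cams.calibration(name): a dict with "fx", "fy", "cx", "cy" (pixels), "extrinsics" (4x4, takes a point from world to camera coordinates). Camera axes: x right, y down, z forward; pixel columns grow to the right and rows downward; lengths in m; the calibration is good to about 2 mm. A picture is of the moment at which its call begins: read the wrist's pose just before it. calibration takes no time and is no camera call; for the wrist camera it gives the pose at the moment of the call.
- ticket.sign_off(): hands the job in; it is judged then, once.
Trained networks look in the newest picture that a camera, given by its name, has taken for a name from the list of things; names that differ only in an ending like _2 or _b are one class to them, and where a whole thing is asked for, a point or a joint stands for the part that bears it (a point fixed in the world has none). Each returns a list of dicts, best first, with "p" (0 to 1); they miss things now and then, are a little off and sometimes report something else, mostly with a low value. They report only what shows in the picture. A call takes as long as a camera call.
- finder.masks_of(name, camera): "mask" (420x560 bool, what is visible of it) and "xy" ([column, row] in pixels, amid what is visible of it).
- finder.tip_of(name, camera): "xy" ([column, row] in pixels: a listed point, or the origin of a listed thing).
The state is a dict: "time_s": time; "qpos": joint angles; "joint_velocities": joint speeds; "effort": joint torques, N m; "tool_pos": TCP position; "tool_rot": TCP orientation; "force": force on the tool from outside, world axes, zero at the start; "wrist_torque": the same for the moment, N m; "grip_width": finger opening in m; "grasp_force": force on a finger pad.
Only numpy, scipy, OpenCV 4.12 (cv2) and the standard library are available. Lean on these libraries where they do the work, as an engineer would, in place of code of your own. Each camera call takes 0.05 s, during which the arm holds its last target. There are 200 camera calls.

### The job

Wipe the dark arc-shaped window on the sloping analyser console in one stroke: push the upright paddle of the lever round with the fingers, anticlockwise seen from above, so that the felt head goes from its parking pad at the robot's right, up over the top and down to the stop at the left. All the while the head is on the window keep the wiping pressure even, that is, keep the lever ahead of the wiper between the two marks of its scale (0.23 to 0.37 rad), and never race or slam it. Then let the lever spring back and take the hand away, with the head left against the stop; leave everything else on the bench alone.

Things in the scene. Friction and masses are not known exactly. Their poses are not given: they have to be found in the camera images.
- console: White bench console, fixed, 315 mm deep, 500 mm wide; origin on the bench under the hub, z up. Its flat deck slopes at 25 degrees, rising along the console's +x axis (away from the robot, give or take its yaw). On it lies the dark arc window with a grey parking pad at either end and a 12 mm high aluminium rim outside (at 221 to 227 mm from the hub).
- hub (a point): Point where the pivot of wiper and lever meets the deck surface, 100 mm above the bench. Origin of the deck frame used below: x up the slope, y the console's y, z the deck normal (leaning 25 degrees towards the console's -x), about which both turn. Azimuth: angle in the deck plane from its x, anticlockwise positive seen from above.
- wiper (a joint): Wiper arm angle (rad, anticlockwise). 0: head on the starting stop, azimuth -1.3; 2.45: on the end stop, azimuth 1.15; on the window from 0.25 to 2.2, top of the slope at 1.3. Viscous damper 2.4 N m s/rad, dry friction 0.03 N m, mass nominally 1.3 kg (times 0.7 to 1.45), its centre 148 mm from the hub: gravity draws it back before the top and onward after it.
- head (a point): Centre of the top of the wiper's steel head (80 mm radially, 44 mm wide, felt beneath, top 22 mm above the deck), 173 mm from the hub, at azimuth -1.3 + wiper. Left alone it creeps down to the nearer stop.
- window (a point): Middle of the dark arc window on the deck: radius 140 to 216 mm about the hub, azimuth -1.05 to 0.9 rad; this point is at radius 178 mm, azimuth -0.075.
- lever (a joint): Lead of the lever over the wiper (rad, 0 to 0.6); lever azimuth = -1.45 + wiper + lever. A torsion spring of 6.0 N m/rad (relaxed at 0, damping 0.12 N m s/rad) joins them: 8.6 N at the paddle at 0.23, 13.9 N at 0.37, the two dark marks on the white scale under the lever. Hold the lever still and the wiper catches up: the lead drops below 0.23 in a few tenths of a second.
- paddle (a point): Centre of the lever's grey metal upright paddle, 160 mm from the hub, 49 mm above the deck along its normal: a plate 56 mm wide radially, 16 mm thick in the direction of motion, lower edge 24 mm and upper edge 74 mm above the deck. Push its clockwise side with shut fingers; the space behind it is free down to 22 mm above the deck (the head passes under it). Lever 0.12 kg.
- tube_rack: Grey rack with capped tubes, 90 x 200 mm, 96 mm high, left of the console; origin at the centre of its underside. Not to be disturbed.
- spray: White bottle, 70 mm across, 170 mm high, right of the console; origin at the centre of its underside. Not to be disturbed.
- scanner: Black hand scanner on its round stand, about 165 mm high, left of the console at its far end; origin at the centre of its underside. Not to be disturbed.

How it is judged:
By the outcome, as a careful person would: the job done as asked, in the order asked, and still so for the second after the job is handed in, with the robot touching nothing.
It also fails if it takes over 32 s, if anything falls off the work surface, if the arm or the gripper's body presses on something with over 40 N, if the wrist force passes 120 N, or if a joint passes its speed limit or range.

## Working session

There is one attempt and no reset: what is moved stays moved. The work goes in short steps, Python scripts to look and compute and a shell command to move; the robot and the scene stay as the last step left them, time stands still between calls to the robot, and variables do not carry over. Pictures are saved under pics/ and viewed, at most 10 in all, crops included, and the job is handed in when it is done.

```bash
mkdir -p pics; ls; cat > h.py <<'E'
import numpy as np, cv2
from cell import get_obs, cams, ticket, finder
def proj(P,c):
    E=np.array(c["extrinsics"]);P=np.atleast_2d(P);q=P@E[:3,:3].T+E[:3,3]
    return np.c_[c["fx"]*q[:,0]/q[:,2]+c["cx"],c["fy"]*q[:,1]/q[:,2]+c["cy"]]
def ray(xy,c):
    E=np.array(c["extrinsics"]);R=E[:3,:3];o=-R.T@E[:3,3]
    d=R.T@np.array([(xy[0]-c["cx"])/c["fx"],(xy[1]-c["cy"])/c["fy"],1]);return o,d
def atz(xy,c,z):
    o,d=ray(xy,c);return o+d*(z-o[2])/d[2]
E
python3 - <<'E'
from h import *
o=get_obs();print(o)
for n in ["scene","top"]:
    im=cams.read_camera(n);cv2.imwrite(f"pics/{n}0.png",im[:,:,::-1])
    for t in ["hub","head","paddle","window","console"]:
        r=finder.tip_of(t,n);print(n,t,[(np.round(a["xy"],1),round(a["p"],2)) for a in r[:2]])
E
```

```text
pics
{'time_s': 0.0, 'qpos': array([65.43758676, 18.43612936, -4.01527797, 83.17627107,  1.29363039,
       78.54004331, -3.26103248]), 'joint_velocities': array([-0.06278761,  0.06619201, -0.04101032,  0.0092184 ,  0.07677188,
       -0.04016475, -0.0678619 ]), 'effort': array([-1.46998882e-04, -4.91298902e+01, -4.04102588e-01, -3.12526917e+01,
       -6.39215251e-02,  4.37383074e-02,  1.73961776e-04]), 'tool_pos': array([ 0.27822229, -0.58682584,  0.22148268]), 'tool_rot': array([-1.79892723e+02,  4.57652129e-03,  2.53706509e+01]), 'force': array([ 0.28993836,  0.27535832, -0.82280794]), 'wrist_torque': array([ 0.04908592, -0.05343897,  0.00257759]), 'grasp_force': 0.0, 'grip_width': 0.08700310237579931}
scene hub [(array([291.3, 219.8]), 0.88)]
scene head [(array([248.9, 188.7]), 0.82), (array([391. , 353.1]), 0.72)]
scene paddle [(array([260. , 187.6]), 0.89)]
scene window [(array([251.6, 223.7]), 0.77)]
scene console [(array([291.9, 241.2]), 0.61)]
top hub [(array([266.2, 214.3]), 0.62)]
top head []
top paddle [(array([317.1, 210.4]), 0.58)]
top window [(array([271.2, 158. ]), 0.73), (array([318.1, 211.8]), 0.63)]
top console [(array([266.7, 220.3]), 0.81)]
```

View pics/scene0.png

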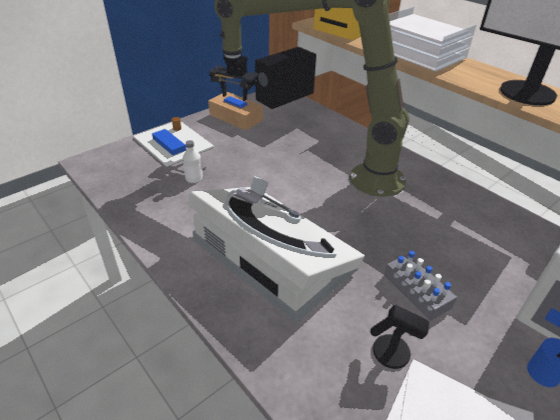

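View pics/top0.png

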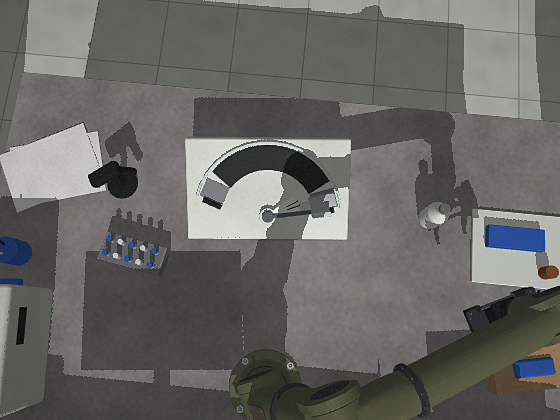

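```bash
cat >> h.py <<'E'
S=np.sin(np.radians(25));C=np.cos(np.radians(25))
def deck2w(p,pose):
    x,y,yaw=pose;p=np.atleast_2d(p);q=np.c_[p[:,0]*C-p[:,2]*S,p[:,1],p[:,0]*S+p[:,2]*C+.1]
    c,s=np.cos(yaw),np.sin(yaw);return q@np.array([[c,s,0],[-s,c,0],[0,0,1]])+[x,y,0]
def pol(r,a,z): return [r*np.cos(a),r*np.sin(a),z]
E
python3 - <<'E'
from h import *
from scipy.optimize import least_squares
cs,ct=cams.calibration("scene"),cams.calibration("top")
pts=[(cs,[291.3,219.8],[0,0,0]),(cs,[248.9,188.7],pol(.173,-1.3,.022)),(cs,[260,187.6],pol(.16,-1.45,.049)),(cs,[251.6,223.7],pol(.178,-.075,0)),
(ct,[266.2,214.3],[0,0,0]),(ct,[317.1,210.4],pol(.16,-1.45,.049)),(ct,[271.2,158],pol(.178,-.075,0))]
f=lambda p:np.concatenate([proj(deck2w(k[2],p),k[0])[0]-k[1] for k in pts])
r=least_squares(f,[.6,0,0],loss="soft_l1",f_scale=2);print(r.x,np.degrees(r.x[2]));print(f(r.x).reshape(-1,2).round(1))
for n,c in [("scene",cs),("top",ct)]:
    im=cv2.imread(f"pics/{n}0.png")
    for a in np.linspace(-1.05,.9,15):
        for rr in (.14,.216):
            u=proj(deck2w(pol(rr,a,0),r.x),c)[0].round().astype(int);cv2.circle(im,tuple(map(int,u)),1,(0,255,0),-1)
    for k in (pol(.173,-1.3,.022),pol(.16,-1.45,.049),[0,0,0],pol(.16,-1.45,.074)):
        u=proj(deck2w(k,r.x),c)[0].round().astype(int);cv2.circle(im,tuple(map(int,u)),2,(0,0,255),-1)
    cv2.imwrite(f"pics/{n}fit.png",im)
    print(n,-np.array(c["extrinsics"])[:3,:3].T@np.array(c["extrinsics"])[:3,3],c["fx"])
a=cv2.imread("pics/scenefit.png")[120:320,160:440];b=cv2.imread("pics/topfit.png")[100:300,150:430]
cv2.imwrite("pics/fit.png",cv2.resize(np.vstack([a,b]),None,fx=1.5,fy=1.5))
E
```

```text
[0.5170543  0.04731055 0.08000388] 4.5838845026381865
[[ 0.2  0.1]
 [ 0.7  3.5]
 [-1.1 -1.9]
 [ 0.8  0.2]
 [-0.4 -0.6]
 [ 1.6  2. ]
 [-0.1 -1.4]]
scene [1.27273626 0.82707172 1.06460882] 440.7734033204124
top [ 2.15936160e-01 -3.91382645e-05  1.67410672e+00] 519.2044728125715
```

View pics/fit.png

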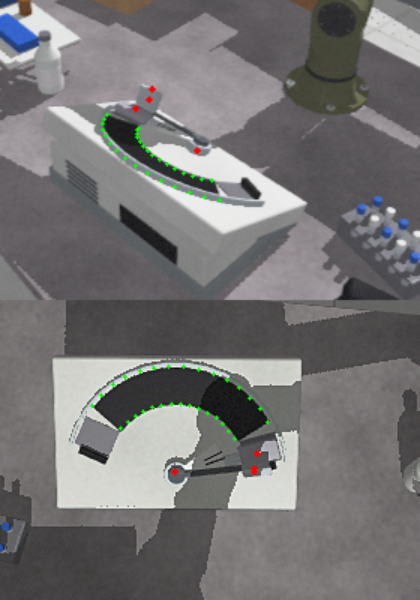

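```bash
python3 - <<'E'
from h import *
from scipy.optimize import minimize
ct,cs=cams.calibration("top"),cams.calibration("scene")
print(np.array(ct["extrinsics"]).round(3))
M={}
for n,c in(("top",ct),("scene",cs)):
    g=cv2.cvtColor(cv2.imread(f"pics/{n}0.png"),cv2.COLOR_BGR2GRAY);g=cv2.resize(g,None,fx=4,fy=4,interpolation=cv2.INTER_LINEAR)
    m=(g<75).astype(np.uint8)
    P=proj(deck2w([pol(.178,a,0) for a in np.linspace(-1.05,.9,30)],[.517,.047,.08]),c)
    roi=np.zeros_like(m)
    out=[pol(.236,a,0) for a in np.linspace(-1.1,.97,30)]+[pol(.12,a,0) for a in np.linspace(.97,-1.1,30)]
    cv2.fillPoly(roi,[np.int32(proj(deck2w(out,[.517,.047,.08]),c)*4+2)],1)
    M[n]=(m,roi,c)
W=np.array([pol(.216,a,0) for a in np.linspace(-1.05,.9,40)]+[pol(.14,a,0) for a in np.linspace(.9,-1.05,40)])
def cost(p,names=("top","scene")):
    s=0
    for n in names:
        m,roi,c=M[n];k=np.zeros_like(m);cv2.fillPoly(k,[np.int32(proj(deck2w(W,p),c)*4*16+32)],1,shift=4)
        s+=((k!=m)&(roi>0)).sum()/k.sum()
    return s
x0=np.array([.517,.047,.08])
for names in (("top","scene"),("top",),("scene",)):
    r=minimize(cost,x0,args=(names,),method="Nelder-Mead",options=dict(initial_simplex=x0+np.array([[0,0,0],[.008,0,0],[0,.008,0],[0,0,.06]]),xatol=1e-4))
    print(names,r.x.round(4),cost(x0,names),r.fun)
E
```

```text
[[ 0.098 -0.995  0.006 -0.031]
 [-0.973 -0.097 -0.211  0.563]
 [ 0.211  0.015 -0.977  1.591]
 [ 0.     0.     0.     1.   ]]
('top', 'scene') [0.5144 0.0419 0.0921] 0.41880219737462854 0.33750355233012663
('top',) [0.5152 0.0423 0.0901] 0.07534187481126785 0.0350941603317208
('scene',) [0.5053 0.0382 0.1418] 0.3434603225633607 0.20451572541659557
```

```bash
cat >> h.py <<'E'
POSE=np.array([.516,.043,.089]); H=.038
UP=np.array([S,0,C])                      # world up in deck axes
def w2d(P):
    x,y,a=POSE;c,s=np.cos(a),np.sin(a);p=np.asarray(P)-[x,y,.1];q=np.array([c*p[0]+s*p[1],-s*p[0]+c*p[1],p[2]])
    return np.array([q[0]*C+q[2]*S,q[1],-q[0]*S+q[2]*C])
def wd2d(v): return w2d(np.asarray(v)+[POSE[0],POSE[1],.1])
def yaw(phi): return np.degrees(np.arctan2(np.cos(phi),-np.sin(phi)*C)+POSE[2])
u,v,s_=[a.ravel() for a in np.meshgrid(np.r_[-.0095,.0095],np.linspace(-.015,.015,7),np.arange(0,.068,.001))]
def finger(tcp,yw):                       # finger surface points, deck axes
    c,s=np.cos(np.radians(yw)),np.sin(np.radians(yw))
    W=np.c_[tcp[0]+u*c-v*s,tcp[1]+u*s+v*c,tcp[2]+s_];return np.array([w2d(k) for k in W])
def gap(F,phi):                           # tangential gap to the paddle's rear face
    c,s=np.cos(phi),np.sin(phi);r=F[:,0]*c+F[:,1]*s;t=-F[:,0]*s+F[:,1]*c
    k=(abs(r-.16)<.028)&(F[:,2]>.024)&(F[:,2]<.074)
    i=np.argmax(np.where(k,t,-9));return -.008-t[i],F[i,2]
def tcp_for(phi,g=0):
    c,s=np.cos(phi),np.sin(phi);k=(.056-H)/C
    def f(t):                             # axis point at height .056: radius .16, tangential t
        A=np.array([.16*c-t*s,.16*s+t*c,.056])-k*UP
        return deck2w(A,POSE)[0]
    t=-.03
    for _ in range(3): t+=gap(finger(f(t),yaw(phi)),phi)[0]
    return f(t-g)
from scipy.optimize import brentq
def status(F0=np.zeros(3)):
    o=get_obs();p=o["tool_pos"];F=finger(p,o["tool_rot"][2])
    d=w2d(p);a=np.arctan2(d[1],d[0])
    phi=brentq(lambda x:gap(F,x)[0],a-.1,a+.5);h=gap(F,phi)[1]
    q=d+(h-d[2])/C*UP;f=wd2d(np.asarray(o["force"])-F0)
    tau=-(q[0]*f[1]-q[1]*f[0]);lead=tau/6
    print(f"t {o['time_s']:.2f} tcp {p.round(4)} yaw {o['tool_rot'][2]:.1f} phi {phi:.3f} h {d[2]*1e3:.0f} ch {h*1e3:.0f} F {np.round(o['force'],1)} tau {tau:.2f} lead {lead:.3f} wiper {phi+1.45-lead:.3f}")
E
python3 - <<'E'
from h import *
for g,ph in [(.03,-1.45)]+[(0,p) for p in np.arange(-1.45,1.5,.15)]:
    T=tcp_for(ph,g);F=finger(T,yaw(ph));print(round(ph,2),T.round(4),round(yaw(ph),1),"low",F[:,2].min().round(4),"ch",gap(F,ph)[1].round(3))
r=finder.tip_of("spray","top")[0];print(r["p"],atz(r["xy"],cams.calibration("top"),0))
E
```

```text
-1.45 [ 0.4733 -0.1272  0.1151] 12.7 low 0.0332 ch 0.074
-1.45 [ 0.4999 -0.1212  0.1276] 12.7 low 0.0332 ch 0.074
-1.3 [ 0.5217 -0.1186  0.1379] 22.1 low 0.0323 ch 0.074
-1.15 [ 0.5433 -0.1122  0.1482] 31.4 low 0.0316 ch 0.073
-1.0 [ 0.5636 -0.1023  0.158 ] 40.4 low 0.0311 ch 0.074
-0.85 [ 0.5826 -0.0887  0.1674] 49.2 low 0.0307 ch 0.073
-0.7 [ 0.5995 -0.0719  0.1759] 57.7 low 0.0305 ch 0.073
-0.55 [ 0.6138 -0.0521  0.1834] 66.0 low 0.0305 ch 0.073
-0.4 [ 0.6251 -0.03    0.1896] 74.1 low 0.0306 ch 0.073
-0.25 [ 0.6331 -0.006   0.1943] 82.1 low 0.0309 ch 0.074
-0.1 [0.6375 0.0192 0.1974] 89.9 low 0.0313 ch 0.074
0.05 [0.6384 0.044  0.1988] 97.7 low 0.0315 ch 0.034
0.2 [0.6363 0.0668 0.1988] 105.5 low 0.031 ch 0.043
0.35 [0.6312 0.0892 0.1974] 113.4 low 0.0307 ch 0.039
0.5 [0.6233 0.1108 0.1946] 121.4 low 0.0305 ch 0.034
0.65 [0.6125 0.131  0.1904] 129.7 low 0.0305 ch 0.039
0.8 [0.5992 0.1495 0.185 ] 138.1 low 0.0306 ch 0.038
0.95 [0.5835 0.1658 0.1784] 146.8 low 0.0309 ch 0.042
1.1 [0.5658 0.1795 0.1707] 155.8 low 0.0314 ch 0.044
1.25 [0.5463 0.1903 0.1621] 165.0 low 0.032 ch 0.044
1.4 [0.5255 0.1979 0.1528] 174.3 low 0.0329 ch 0.042
0.57 [ 0.56278737 -0.47655237  0.        ]
```

```bash
python3 -m creep '0 0.03 0.01 0 0;0.02 0.06 0.01 -2 0;0.025 0.055 0.01 -2 0;0.027 0.055 0 -2 0;0.03 0.055 0 -2 0;0.03 0.055 0 -2 0;0.03 0.055 0 -2 0;0.025 0.055 0 -0.4 0' 40
python3 -c "
from h import *
o=get_obs();print(o['qpos'],o['force'],o['grip_width'])"
```

```text
time_s: 1.65
tool_pos: [0.4657, -0.1672, 0.2528]
tool_rot: [179.9, -0.1, 13.0]
force: [1.7, 0.5, 0.5]
grip_width: 0.0149
grasp_force: 0.0
[ 41.60339359  -0.5139915  -24.62388364 101.23669135  -0.19285327
  79.157914   -60.02426902] [1.74139728 0.49199471 0.54848723] 0.01492366667858142
```

```bash
python3 -m creep '0 0.03 -0.02 0 0;0.002 0.01 -0.045 0 0;0 0 -0.04 0 0;0 0 -0.025 0 0;0 0 -0.005 0 0;0 0 0 0 0'
python3 - <<'E'
from h import *
status()
cv2.imwrite("pics/w1.png",np.hstack([cams.read_camera("scene")[130:290,180:380],cams.read_camera("top")[130:290,180:380]])[:,:,::-1].repeat(2,0).repeat(2,1))
E
```

```text
time_s: 2.4
tool_pos: [0.4672, -0.1293, 0.118]
tool_rot: [180.0, -0.0, 13.0]
force: [-0.4, 0.6, 0.2]
grip_width: 0.0003
grasp_force: 0.0
t 2.40 tcp [ 0.4672 -0.1293  0.118 ] yaw 13.0 phi -1.656 h 43 ch 74 F [-0.4  0.6  0.2] tau 0.05 lead 0.009 wiper -0.214
```

View pics/w1.png

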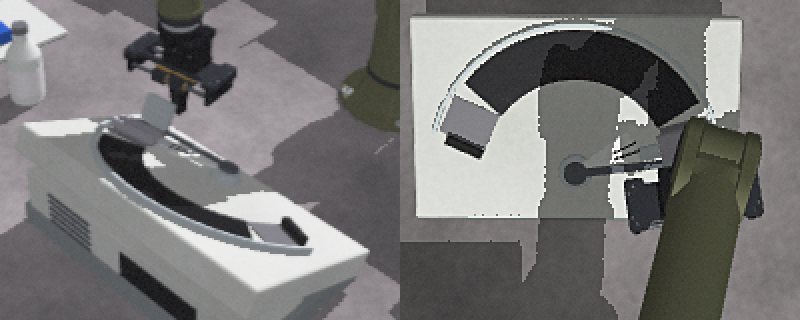

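```bash
python3 -m creep '0.013 0.003 0.005 0 0;0.013 0.003 0.005 0 0;0 0 0 0 0;0.004 0.001 0.001 0 0;0 0 0 0 0'
python3 -c "
from h import *
status()"
```

```text
time_s: 3.12
tool_pos: [0.4968, -0.1221, 0.1282]
tool_rot: [-180.0, 0.0, 13.0]
force: [-0.3, 0.4, -0.8]
grip_width: 0.0003
grasp_force: 0.0
t 3.12 tcp [ 0.4968 -0.1221  0.1282] yaw 13.0 phi -1.470 h 40 ch 74 F [-0.3  0.4 -0.8] tau 0.09 lead 0.016 wiper -0.035
```

```bash
python3 -m creep '0.005 0 0.002 1 0;0.005 0.001 0.003 2 0;0 0 0 0 0'
python3 -c "
from h import *
status()"
```

```text
time_s: 3.5
tool_pos: [0.5067, -0.1213, 0.1333]
tool_rot: [-180.0, 0.0, 16.0]
force: [-2.2, -0.9, -0.9]
grip_width: 0.0003
grasp_force: 1.0
t 3.50 tcp [ 0.5067 -0.1213  0.1333] yaw 16.0 phi -1.406 h 40 ch 73 F [-2.2 -0.9 -0.9] tau 0.40 lead 0.067 wiper -0.023
```

```bash
python3 -m creep '0.004 0 0.002 2 0;0 0 0 0 0;0 0 0 0 0'
python3 - <<'E'
from h import *
status()
print(get_obs()["time_s"])
for ph in np.arange(-1.4,1.5,.1):
    print(round(ph,2),(1000*tcp_for(ph)).round(1),round(yaw(ph),1))
E
```

```text
time_s: 3.88
tool_pos: [0.5103, -0.121, 0.1351]
tool_rot: [-180.0, 0.1, 18.0]
force: [-2.2, -0.0, -0.9]
grip_width: 0.0004
grasp_force: 1.5
t 3.88 tcp [ 0.5103 -0.121   0.1351] yaw 18.0 phi -1.378 h 40 ch 74 F [-2.2 -0.  -0.9] tau 0.38 lead 0.064 wiper 0.008
3.875
-1.4 [ 507.3 -120.7  131.1] 15.9
-1.3 [ 521.7 -118.6  137.9] 22.1
-1.2 [ 536.1 -114.8  144.7] 28.3
-1.1 [ 550.  -109.4  151.4] 34.4
-1.0 [ 563.6 -102.3  158. ] 40.4
-0.9 [576.4 -93.6 164.3] 46.3
-0.8 [588.5 -83.5 170.3] 52.1
-0.7 [599.5 -71.9 175.9] 57.7
-0.6 [609.2 -59.2 181. ] 63.3
-0.5 [617.9 -45.  185.6] 68.8
-0.4 [625.1 -30.  189.6] 74.1
-0.3 [630.8 -14.2 192.9] 79.4
-0.2 [635.    2.3 195.5] 84.7
-0.1 [637.5  19.2 197.4] 89.9
0.0 [638.4  36.4 198.5] 95.1
0.1 [638.   51.6 198.9] 100.3
0.2 [636.3  66.8 198.8] 105.5
0.3 [633.2  81.8 198. ] 110.8
0.4 [628.9  96.5 196.6] 116.1
0.5 [623.3 110.8 194.6] 121.4
0.6 [616.4 124.5 191.9] 126.9
0.7 [608.4 137.4 188.7] 132.5
0.8 [599.2 149.5 185. ] 138.1
0.9 [589.  160.7 180.7] 143.9
1.0 [577.8 170.7 175.9] 149.8
1.1 [565.8 179.5 170.7] 155.8
1.2 [553.  187.1 165.1] 161.9
1.3 [539.5 193.2 159.1] 168.1
1.4 [525.5 197.9 152.8] 174.3
```

```bash
cat > plan.py <<'E'
import sys,json,os
from h import *
from scipy.optimize import least_squares
n=int(sys.argv[1]);goal=float(sys.argv[2]);ramp=int(sys.argv[3])
L=json.load(open("log.json")) if os.path.exists("log.json") else dict(k=[],m=[],new=[])
o=get_obs();t=o["time_s"];p=o["tool_pos"];F=finger(p,o["tool_rot"][2]);d=w2d(p);a=np.arctan2(d[1],d[0])
phi=brentq(lambda x:gap(F,x)[0],a-.1,a+.6);h=gap(F,phi)[1];q=d+(h-d[2])/C*UP;f=wd2d(o["force"]);lf=-(q[0]*f[1]-q[1]*f[0])/6
L["k"]+=L["new"][:-1]+[[t,phi]];L["m"].append([t,lf]);K=np.array(L["k"]);M=np.array(L["m"])
acc=lambda lead,w,G:max(-1,(6*lead+G*np.sin(w-1.3)-.03*np.sign(6*lead+G*np.sin(w-1.3)))/2.4)
def sim(G,b):
    w=0;out=[];T=np.arange(K[0,0],t+1e-6,.005);P=np.interp(T,K[:,0],K[:,1])+b
    for x in P:
        lead=x+1.45-w;out.append((w,lead));w=np.clip(w+.005*acc(lead,w,G),0,2.45)
    return T,np.array(out)
def res(x):
    T,s=sim(*x);return np.r_[(np.interp(M[:,0],T,s[:,1])-M[:,1])/.025,(x[0]-.8)/.2,(x[1]-.005)/.015]
r=least_squares(res,[.8,.005],diff_step=1e-3);G,b=r.x;T,s=sim(G,b);w,lead=s[-1]
print(f"t {t:.2f} phi {phi:.3f} h {d[2]*1e3:.0f} | force lead {lf:.3f} | est G {G:.2f} b {b:.3f} w {w:.3f} lead {lead:.3f}; est leads {np.interp(M[:,0],T,s[:,1]).round(3)[-5:]} meas {M[-5:,1].round(3)}")
l0=lead;new=[];cur=p*1000;cy=o["tool_rot"][2];rows=[]
for i in range(1,n+1):
    l1=l0+(goal-l0)*min(1,i/ramp);a0=l0+(goal-l0)*min(1,(i-1)/ramp)
    for j in range(25): w=np.clip(w+.005*acc(a0+(l1-a0)*j/25,w,G),0,2.45)
    ph=w-1.45+l1-b;X=tcp_for(ph)*1000;st=np.round(X-cur);dy=round(yaw(ph)-cy,0);cur=cur+st;cy+=dy
    rows.append(f"{st[0]/1000:g} {st[1]/1000:g} {st[2]/1000:g} {dy:g} 0");new.append([t+i*.125,ph]);print(rows[-1],f" w {w:.3f} lead {l1:.3f}")
L["new"]=new;json.dump(L,open("log.json","w"))
E
python3 plan.py 4 .3 5
```

```text
t 3.88 phi -1.378 h 40 | force lead 0.064 | est G 0.80 b 0.002 w 0.000 lead 0.074; est leads [0.074] meas [0.064]
0.007 0.002 0.001 2 0  w 0.000 lead 0.119
0.007 0.001 0.003 3 0  w 0.003 lead 0.164
0.009 0.002 0.004 4 0  w 0.020 lead 0.209
0.01 0.004 0.005 5 0  w 0.051 lead 0.255
```

```bash
python3 -m creep '0.007 0.002 0.001 2 0;0.007 0.001 0.003 3 0;0.009 0.002 0.004 4 0;0.01 0.004 0.005 5 0'
python3 plan.py 3 .3 1
```

```text
time_s: 4.38
tool_pos: [0.5404, -0.1127, 0.1482]
tool_rot: [-179.8, 0.4, 32.1]
force: [-14.8, 0.0, 5.5]
grip_width: 0.0005
grasp_force: 6.5
t 4.38 phi -1.165 h 39 | force lead 0.278 | est G 0.94 b 0.005 w 0.038 lead 0.252; est leads [0.077 0.252] meas [0.064 0.278]
0.013 0.005 0.005 4 0  w 0.076 lead 0.300
0.006 0.003 0.003 2 0  w 0.122 lead 0.300
0.006 0.004 0.003 3 0  w 0.170 lead 0.300
```

```bash
python3 -m creep '0.011 0.004 0.004 4 0;0.008 0.004 0.004 2 0;0.006 0.004 0.003 3 0'
python3 plan.py 3 .3 2
```

```text
time_s: 4.75
tool_pos: [0.564, -0.1009, 0.1587]
tool_rot: [-179.6, 0.5, 41.0]
force: [-17.5, -0.4, 5.0]
grip_width: 0.0006
grasp_force: 7.3
t 4.75 phi -0.991 h 38 | force lead 0.322 | est G 1.03 b 0.005 w 0.157 lead 0.306; est leads [0.077 0.259 0.306] meas [0.064 0.278 0.322]
0.006 0.003 0.003 2 0  w 0.202 lead 0.303
0.006 0.004 0.002 3 0  w 0.248 lead 0.300
0.005 0.004 0.003 3 0  w 0.294 lead 0.300
```

```bash
python3 -m creep '0.006 0.003 0.003 2 0;0.006 0.004 0.002 3 0;0.005 0.004 0.003 3 0'
python3 plan.py 3 .3 2
```

```text
time_s: 5.12
tool_pos: [0.5813, -0.0908, 0.166]
tool_rot: [-179.6, 0.5, 49.0]
force: [-13.6, -1.3, 0.9]
grip_width: 0.0007
grasp_force: 5.7
t 5.12 phi -0.863 h 37 | force lead 0.279 | est G 0.99 b 0.005 w 0.301 lead 0.291; est leads [0.077 0.255 0.3   0.291] meas [0.064 0.278 0.322 0.279]
0.006 0.006 0.004 2 0  w 0.348 lead 0.296
0.006 0.006 0.003 4 0  w 0.399 lead 0.300
0.006 0.006 0.003 3 0  w 0.451 lead 0.300
```

```bash
python3 -m creep '0.006 0.006 0.004 2 0;0.006 0.006 0.003 4 0;0.006 0.006 0.003 3 0'
python3 plan.py 3 .3 2
```

```text
time_s: 5.5
tool_pos: [0.5992, -0.0735, 0.1752]
tool_rot: [-179.5, 0.5, 58.0]
force: [-11.6, -4.0, -2.3]
grip_width: 0.0004
grasp_force: 5.3
t 5.50 phi -0.707 h 37 | force lead 0.299 | est G 0.99 b 0.005 w 0.451 lead 0.298; est leads [0.078 0.256 0.301 0.292 0.298] meas [0.064 0.278 0.322 0.279 0.299]
0.005 0.008 0.003 2 0  w 0.505 lead 0.299
0.006 0.007 0.003 4 0  w 0.561 lead 0.300
0.005 0.008 0.003 3 0  w 0.619 lead 0.300
```

```bash
python3 -m creep '0.005 0.008 0.003 2 0;0.006 0.007 0.003 4 0;0.005 0.008 0.003 3 0'
python3 plan.py 4 .3 2
```

```text
time_s: 5.88
tool_pos: [0.6162, -0.0519, 0.1841]
tool_rot: [-179.6, 0.4, 66.9]
force: [-9.2, -6.2, -3.3]
grip_width: 0.0007
grasp_force: 4.8
t 5.88 phi -0.541 h 38 | force lead 0.298 | est G 0.99 b 0.005 w 0.618 lead 0.296; est leads [0.256 0.301 0.292 0.298 0.296] meas [0.278 0.322 0.279 0.299 0.298]
0.003 0.01 0.002 3 0  w 0.678 lead 0.298
0.005 0.01 0.003 3 0  w 0.741 lead 0.300
0.004 0.01 0.002 4 0  w 0.808 lead 0.300
0.004 0.011 0.002 4 0  w 0.877 lead 0.300
```

```bash
python3 -m creep '0.003 0.01 0.002 3 0;0.005 0.01 0.003 3 0;0.004 0.01 0.002 4 0;0.004 0.011 0.002 4 0'
python3 plan.py 3 .3 2
```

```text
time_s: 6.38
tool_pos: [0.6333, -0.0125, 0.1933]
tool_rot: [-179.6, 0.4, 80.8]
force: [-7.2, -8.5, -3.6]
grip_width: 0.0005
grasp_force: 4.6
t 6.38 phi -0.286 h 37 | force lead 0.300 | est G 1.00 b 0.005 w 0.875 lead 0.294; est leads [0.302 0.293 0.299 0.297 0.294] meas [0.322 0.279 0.299 0.298 0.3  ]
0.001 0.013 0.002 3 0  w 0.946 lead 0.297
0.003 0.013 0.002 4 0  w 1.022 lead 0.300
0.001 0.014 0.001 4 0  w 1.101 lead 0.300
```

```bash
python3 -m creep '0.001 0.013 0.002 3 0;0.003 0.013 0.002 4 0;0.001 0.014 0.001 4 0'
python3 plan.py 3 .295 2
```

```text
time_s: 6.75
tool_pos: [0.6402, 0.0263, 0.1983]
tool_rot: [-179.8, 0.4, 91.8]
force: [-3.3, -9.1, -7.4]
grip_width: 0.0004
grasp_force: 5.0
t 6.75 phi -0.059 h 37 | force lead 0.279 | est G 0.99 b 0.006 w 1.102 lead 0.294; est leads [0.291 0.297 0.296 0.293 0.294] meas [0.279 0.299 0.298 0.3   0.279]
-0.002 0.014 0 5 0  w 1.184 lead 0.295
-0 0.013 0.001 4 0  w 1.271 lead 0.295
-0.002 0.014 -0.001 5 0  w 1.363 lead 0.295
```

```bash
python3 -m creep '-0.002 0.014 0 5 0;0 0.013 0.001 4 0;-0.002 0.014 -0.001 5 0'
python3 plan.py 3 .29 2
```

```text
time_s: 7.12
tool_pos: [0.6386, 0.0658, 0.1991]
tool_rot: [-179.9, 0.5, 105.7]
force: [1.3, -10.5, -3.4]
grip_width: 0.0005
grasp_force: 5.4
t 7.12 phi 0.191 h 37 | force lead 0.265 | est G 0.98 b 0.006 w 1.363 lead 0.285; est leads [0.296 0.295 0.292 0.293 0.285] meas [0.299 0.298 0.3   0.279 0.265]
-0.005 0.014 -0.001 4 0  w 1.456 lead 0.287
-0.004 0.015 -0.001 6 0  w 1.555 lead 0.290
-0.006 0.015 -0.002 5 0  w 1.659 lead 0.290
```

```bash
python3 -m creep '-0.005 0.015 -0.001 5 0;-0.004 0.015 -0.001 6 0;-0.006 0.015 -0.002 5 0'
python3 plan.py 3 .3 2
```

```text
time_s: 7.5
tool_pos: [0.6251, 0.1109, 0.1953]
tool_rot: [-179.9, 0.6, 121.7]
force: [3.5, -11.3, -4.8]
grip_width: 0.0001
grasp_force: 5.3
t 7.50 phi 0.494 h 38 | force lead 0.277 | est G 0.98 b 0.007 w 1.660 lead 0.291; est leads [0.295 0.292 0.293 0.284 0.291] meas [0.298 0.3   0.279 0.265 0.277]
-0.009 0.015 -0.004 6 0  w 1.771 lead 0.296
-0.01 0.015 -0.004 6 0  w 1.888 lead 0.300
-0.012 0.015 -0.005 7 0  w 2.011 lead 0.300
```

```bash
python3 -m creep '-0.009 0.015 -0.004 6 0;-0.01 0.014 -0.004 6 0;-0.012 0.015 -0.005 7 0'
python3 plan.py 3 .29 2
```

```text
time_s: 7.88
tool_pos: [0.5956, 0.1555, 0.1832]
tool_rot: [-179.9, 0.6, 140.8]
force: [6.9, -11.4, -2.3]
grip_width: 0.0007
grasp_force: 5.3
t 7.88 phi 0.844 h 38 | force lead 0.306 | est G 0.97 b 0.007 w 2.009 lead 0.292; est leads [0.291 0.293 0.284 0.291 0.292] meas [0.3   0.279 0.265 0.277 0.306]
-0.014 0.012 -0.006 7 0  w 2.134 lead 0.291
-0.015 0.012 -0.006 8 0  w 2.263 lead 0.290
-0.017 0.009 -0.008 8 0  w 2.395 lead 0.290
```

```bash
python3 -m creep '-0.014 0.012 -0.006 7 0;-0.015 0.012 -0.006 8 0;0.006 -0.005 0.003 -3 0;0.007 -0.006 0.003 -3 0;0 0 0 0 0;0 0 0 0 0;0 0 0 0 0'
python3 -c "
from h import *
status()"
```

```text
time_s: 8.75
tool_pos: [0.5745, 0.1765, 0.1774]
tool_rot: [180.0, -0.0, 150.0]
force: [1.0, -0.4, 1.2]
grip_width: 0.0005
grasp_force: 0.4
t 8.75 tcp [0.5745 0.1765 0.1774] yaw 150.0 phi 1.033 h 40 ch 47 F [ 1.  -0.4  1.2] tau 0.23 lead 0.038 wiper 2.445
```

```bash
python3 -m creep '0.006 -0.005 0.004 0 0;0.008 -0.006 0.006 0 0;0.01 -0.008 0.01 0 0;0.006 -0.006 0.02 0 0;0 0 0.035 0 0;0 -0.01 0.045 0 0;0 -0.02 0.045 0 0;0 -0.03 0.02 0 0'
python3 -m creep '-0.04 -0.04 0.02 0 0;-0.04 -0.05 0 0 0;-0.03 -0.05 0 0 0;-0.02 -0.05 0 0 0;0 -0.05 0 0 0;0 -0.05 0 0 0;0 -0.02 0 0 0;0 0 0 0 0'
python3 - <<'E'
from h import *
im=cams.read_camera("scene");cv2.imwrite("pics/e.png",np.hstack([im[130:370,180:460],cams.read_camera("top")[130:370,80:360]])[:,:,::-1])
cs,ct=cams.calibration("scene"),cams.calibration("top")
for n,c in(("scene",cs),("top",ct)):
    for t,P in (("paddle",pol(.16,1.0,.049)),("head",pol(.173,1.15,.022))):
        print(n,t,[(np.round(a["xy"],1),round(a["p"],2)) for a in finder.tip_of(t,n)[:2]],proj(deck2w(P,POSE),c).round(1))
print(get_obs()["time_s"],get_obs()["force"])
E
```

```text
time_s: 9.75
tool_pos: [0.6057, 0.0913, 0.3662]
tool_rot: [179.8, 0.2, 150.1]
force: [-0.2, 0.1, -0.3]
grip_width: 0.0007
grasp_force: 0.0
time_s: 10.75
tool_pos: [0.4757, -0.219, 0.3824]
tool_rot: [179.9, -0.0, 149.9]
force: [-0.0, 0.7, -0.8]
grip_width: 0.0003
grasp_force: 0.0
scene paddle [(array([313.9, 231.2]), 0.86)] [[312.1 229.3]]
scene head [(array([318.6, 240.3]), 0.97)] [[317.9 240.4]]
top paddle [] [[221.6 189.4]]
top head [(array([214.4, 193.2]), 0.58)] [[214.8 192.7]]
11.05 [-0.35019167  0.40345502 -0.03759784]
```

View pics/e.png

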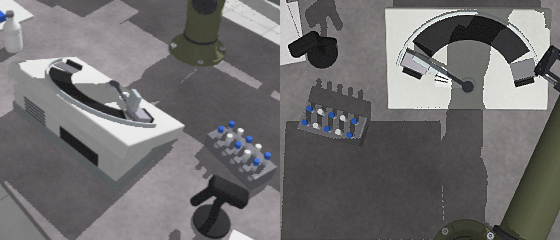

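The picture shows the head on the left parking pad against the stop, and the finder puts it within a pixel of the predicted stop position (scene 318.6, 240.3; top 214.4, 193.2). The lever is back at its rest lead. The rack, scanner and bottle have not moved, and the hand is clear.

```bash
python3 -c "
from cell import ticket
print(ticket.sign_off())"
```

```text
the job is handed in; nothing more can be done
None
```

I wiped the window in one stroke, with the lever lead estimated at about 0.28–0.30 rad all the way across. The head is against the left stop, the lever has sprung back, the hand is clear, and the job was handed in at about 11 s.

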